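# Shim a jar tight in the bench clamp and hold it

## Task

One of the two jars stands in the wooden clamping jig, but the jig's sliding jaw meets its stop before it can grip the jar. Slide the jaw back open by its steel knob, stand wooden shims upright in the gap between jaw and jar, as few as it takes, until the jaw, when you slide it shut again, comes up firm on the shims before reaching its stop and presses the jar against the end block. Push with about 10 N, firm but no harder, leave the other jar alone, and finish still holding the jaw pushed tight: do not let go.

Things in the scene. Friction and masses are not known exactly. Their poses are not given: they have to be found in the camera images.
- jig: frame of the clamping jig, fixed on the bench: two wooden rails (each 208 x 18 x 18 mm, 66 mm apart, along its x axis), open underneath, so jar and shims stand on the bench itself (z = 0). Origin: on the bench, midway between the rails, in the plane of the jaw's front face when the jaw is fully shut. Its x axis points from the jaw to the end block; y lies across. The rails reach from x = -120 to +88 mm.
- end_stop: wooden end block of the jig, 102 mm wide, 45 mm high, same origin and axes as jig; the flat face against which the jar is clamped lies at x = +68 mm
- jaw (a joint): position of the sliding jaw in m: 0 = fully shut, on its front stop (jaw face 68 mm from the end block's face); 0.05 = fully open, slid back towards -x of the jig. It stays where it is left; about 2 N of friction. The jaw face is an upright plate 40 mm wide, up to z = 50 mm, at jig x = -(this value).
- jaw_knob (a point): point to grip on the jaw's upright steel knob (a post of 18 mm diameter), 60 mm above the bench; the post's top is at 75 mm, the plain part reaches from 27 to 71 mm. It stands 50 mm behind the jaw face and moves with the jaw. Jig rails and jaw carriage round it are at most 24 mm high (a gusset 19 to 31 mm high joins the plate, within 5 mm of the middle line).
- pumice_jar: the larger jar, dark lid, 60 mm in diameter, 74 mm tall. It stands either in the jig or beside it. Origin: centre of its underside
- bead_jar: the smaller jar, grey lid, 48 mm in diameter, 57 mm tall. It stands either in the jig or beside it. Origin: centre of its underside. The jar in the jig stands loose near the end block (up to about 8 mm off it) and slides when pushed
- shim_1_mid (a point): loose wooden shim, an upright plate 14 mm thick (its own x) x 44 mm wide (its own y) x 60 mm tall (z), 40 g, one of three alike, standing on the bench at the start; this point is its centre, 30 mm above its foot. Grasp it from above across its 44 mm width.
- shim_2_mid (a point): loose wooden shim, an upright plate 14 mm thick (its own x) x 44 mm wide (its own y) x 60 mm tall (z), 40 g, one of three alike, standing on the bench at the start; this point is its centre, 30 mm above its foot. Grasp it from above across its 44 mm width.
- shim_3_mid (a point): loose wooden shim, an upright plate 14 mm thick (its own x) x 44 mm wide (its own y) x 60 mm tall (z), 40 g, one of three alike, standing on the bench at the start; this point is its centre, 30 mm above its foot. Grasp it from above across its 44 mm width.

How it is judged:
On the way:
1. the jaw is slid back open, at least 25 mm from its stop (value of joint jaw above 0.025 m), for 0.1 s.
At the end, for the whole second after the job is handed in: The gripper is still on the jaw (over 3 N); over 3 N passes from jaw to shim, shim to jar and jar to end block; the jaw is tight 3 to 15 mm short of its stop (fewest shims that close the gap); jars upright within 0.15 rad (contact force between any of pumice_jar, bead_jar and end_stop above 3 N and contact force between any of shim_1, shim_2, shim_3 and jaw above 3 N and (contact force between any of shim_1, shim_2, shim_3 and pumice_jar above 3 N or contact force between any of shim_1, shim_2, shim_3 and bead_jar above 3 N) and contact force between the fingers and jaw above 3 N and value of joint jaw between 0.003 and 0.015 m and angle between each of pumice_jar, bead_jar's own z axis and vertical below 0.15 rad); the arm keeps its last pose, push and grip.
It fails at once if a jar is shifted by more than 40 mm (the jar beside the jig is left alone) (distance of any of pumice_jar, bead_jar from where it was at the start of the episode above 0.04 m).
It fails at once if the jar is squeezed against the end block with more than 70 N (contact force between any of pumice_jar, bead_jar and end_stop above 70 N).
It also fails if it takes over 72 s, if anything falls off the work surface, if the arm or the gripper's body presses on something with over 40 N, if the wrist force passes 120 N, or if a joint passes its speed limit or range.

## Robot

A 7-joint arm with a two-finger parallel gripper is mounted at the origin on a cart in front of the work surface, level with it; the furniture and walls round the work are solid. World frame = base frame: x ahead of the robot, y to its left, z up, the work surface at z = 0. Lengths are in m, angles in rad, forces in N, time in s.
With the tool pointing down it reaches from about 0.425 to 0.8 m from the base axis. Payload 8.3 kg.
Tool frame: the origin (TCP) lies between the finger pads; the fingertips stand 8 mm ahead of it and the grasp point (between the pads) lies 11 mm behind it (r.tips_ahead is the distance from the TCP to the fingertips, in m); z points along the fingers, x is the direction in which the jaws open and shut, and the axes are right-handed (so a half turn about z gives the same grasp; the last joint's range is limited). The gripper opens to 85 mm and grips with 20 to 120 N. Pads are 22 mm wide; open, the fingers measure 114 mm over their backs; the gripper's body (76 mm by 85 mm) begins 54 mm behind the grasp point. The pads swing forward as they close: fully open they stand 13 mm farther back than shut.
Start: joints at [-1.378, 0.383, 0.016, 1.37, -0.006, 1.388, -0.046], TCP at [0.158, 0.605, 0.239] pointing down, gripper open.
Joint ranges: [-2.95, 2.95], [-0.25, 2.06], [-1.52, 1.56], [0.18, 2.33], [-1.44, 4.58], [0.02, 2.06], [-3.01, 3.01]. Speed limits (rad/s): [2.39, 2.39, 3.01, 3.01, 3.14, 3.14, 3.14].

## Interface

Orientations are given as [roll, pitch, yaw] about the fixed x, y, z axes, in that order (R = Rz(yaw) Ry(pitch) Rx(roll)).
In Python, from station import r gives the robot as it stands.
- The arm moves only by the tool move_arm, never from a script. Its argument "targets" is a list of rows, each a list of 7 numbers: the shift along the tool's x, y, z in mm, then the turn, a rotation vector about the tool's x, y, z in degrees, then the closure, from 0 (fully open) to 1 (shut). A call has 1 to 12 rows; each row is the pose to reach, as a shift and turn from the pose measured when the call began, along the tool's axes at that moment; what a row does not reach only later rows make up. A row lasts 1/10 s, in which the tool goes at most 50 mm and 8.59 degrees, less where a joint would pass 70% of its speed; a pose out of reach is approached as far as the arm can. A call with a gripper value outside its range is refused whole. The fingers move at their own pace and stop on an object; "force" is the grip in N (left out, the last holds). Time passes only in rows, so rows that repeat a pose let the fingers close. It gives the time, the measured TCP pose, the force and the opening at its end, in the units of the state.
- r.get_obs(): the state, without advancing time (a new reading comes with each control period).
- r.snapshot(name): name is "side" or "top"; returns a dict with "color" (480x640x3 uint8, blue, green, red), "depth" (480x640 float32, m along the optical axis (not along the pixel's ray), 0 where there is no reading), "mtx" (3x3 intrinsics, pixels), "k1" (the pictures are not rectified: a ray, as slopes to the right and down, at radius r is drawn at 1 + k1 r^2 times it, then the intrinsics apply), "R" (3x3) and "t" (3): a world point X has camera coordinates R X + t. Camera axes: x right, y down, z forward; pixel columns grow to the right and rows downward; lengths in m; the calibration is good to about 2 mm. A picture is of the moment at which its call begins.
- r.job_done(): hands the job in, once; it reports no verdict.
The state is a dict: "clock": time; "joint_positions": joint angles; "dq": joint speeds; "tau": joint torques, N m; "position": TCP position; "eef_rot": TCP orientation; "ft_force": force on the tool from outside, world axes, zero at the start; "wrist_torque": the same for the moment, N m; "width": finger opening in m.
Only numpy, scipy, OpenCV 4.12 (cv2) and the standard library are available. Lean on these libraries where they do the work, as an engineer would, in place of code of your own. Each camera call takes 0.05 s, during which the arm holds its last target. There are 200 camera calls.

## Working session

There is one attempt and no reset: what is moved stays moved. The work goes in short steps, Python scripts to look and compute and a tool call to move; the robot and the scene stay as the last step left them, time stands still between calls to the robot, and variables do not carry over. Pictures are saved under pics/ and viewed, about 8 in all and at most 12, crops included, and the job is handed in when it is done.

Besides the shell and the picture viewer there is one more tool, called after "Emit:" by a JSON object that holds its "method" and its "body". move_arm: Moves the arm, as the interface text tells. Its arguments: {"type":"object","properties":{"targets":{"type":"array","items":{"type":"array","items":{"type":"number"}}},"force":{"type":"number"}},"required":["targets"]}

```bash
mkdir -p pics; ls; python3 - <<'E'
from station import r
import cv2,numpy as np
o=r.get_obs(); print({k:np.round(v,3) for k,v in o.items()})
for n in("top","side"):
    s=r.snapshot(n); cv2.imwrite(f"pics/{n}0.png",s["color"]); np.savez(f"{n}0.npz",**s)
    print(n,s["mtx"],s["k1"],s["R"],s["t"])
E
```

```text
pics
{'clock': np.float64(0.0), 'joint_positions': array([-1.378,  0.384,  0.016,  1.371, -0.006,  1.388, -0.047]), 'dq': array([ 0.001,  0.001,  0.003, -0.002, -0.   ,  0.   , -0.   ]), 'tau': array([-1.0000e-03, -6.2761e+01,  8.4300e-01, -3.7182e+01,  1.6000e-02,
        1.4000e-02,  0.0000e+00]), 'position': array([0.158, 0.604, 0.238]), 'eef_rot': array([3.142e+00, 2.000e-03, 1.315e+00]), 'ft_force': array([-0.614,  0.365,  0.17 ]), 'wrist_torque': array([-0.033, -0.014,  0.031]), 'width': np.float64(0.085)}
top [[544.49565757   0.         325.5407769 ]
 [  0.         544.49565757 241.92043518]
 [  0.           0.           1.        ]] -0.09357772674863502 [[ 2.34608519e-02 -9.99712414e-01  4.96774873e-03]
 [-9.81587561e-01 -2.39771735e-02 -1.89501860e-01]
 [ 1.89566474e-01 -4.30405296e-04 -9.81867795e-01]] [0.16050983 0.57702561 0.92258808]
side [[525.36592143   0.         310.2017606 ]
 [  0.         525.36592143 233.60548269]
 [  0.           0.           1.        ]] -0.03923851695714706 [[-0.88039981 -0.4740661  -0.01255014]
 [-0.29168548  0.56218316 -0.77386671]
 [ 0.37391945 -0.67765141 -0.63322414]] [0.58948634 0.12929791 0.78848922]
```

View pics/top0.png

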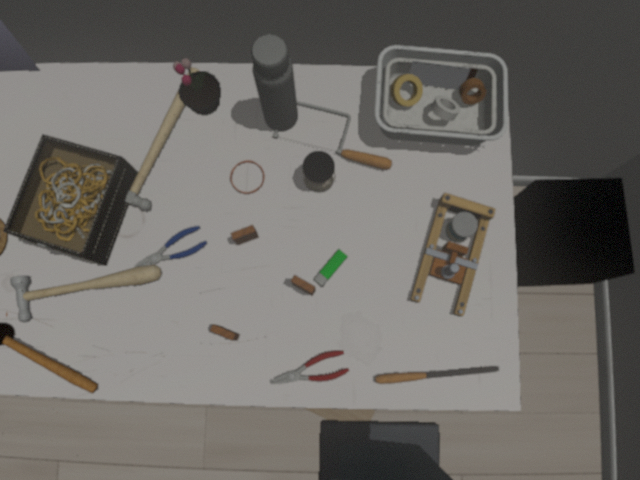

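View pics/side0.png

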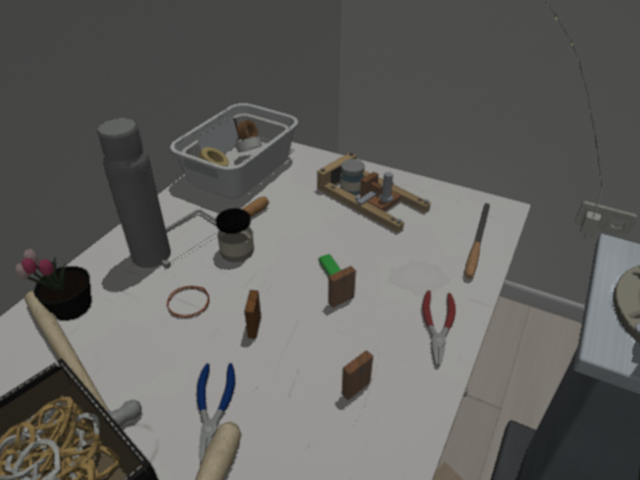

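Top view (pictures 1 and 2): the jig is at about (450,250), with the grey-lid bead jar in it at (462,225) and the knob near (451,268). The shims are at (243,235), (303,285) and (224,332), and the dark-lid jar is at (318,168). The bead jar needs two shims: 48 + 28 = 76 mm, which puts the jaw at 8 mm.

```bash
cat >h.py <<'E'
import numpy as np,cv2
def cloud(s):
    """world XYZ for every pixel"""
    v,u=np.mgrid[0:480,0:640]; d=np.array([float(s["k1"]),0,0,0])
    n=cv2.undistortPoints(np.stack([u.ravel(),v.ravel()],1).astype(np.float64)[:,None],s["mtx"],d,None)[:,0]
    z=s["depth"].ravel().astype(float); P=np.c_[n,np.ones(len(n))]*z[:,None]
    W=(P-s["t"])@s["R"]; W[z==0]=np.nan
    return W.reshape(480,640,3)
def rect(W,u0,u1,v0,v1,zlo,zhi):
    w=W[v0:v1,u0:u1].reshape(-1,3); w=w[(w[:,2]>zlo)&(w[:,2]<zhi)]
    if len(w)<4: return len(w)
    c,sz,a=cv2.minAreaRect((w[:,:2]*1000).astype(np.float32))
    return len(w),np.round(c,1),np.round(sz,1),round(a,1),round(float(np.median(w[:,2]))*1000,1),'mean',np.round(w.mean(0)*1000,1)
E
python3 - <<'E'
from h import *
s=np.load("top0.npz"); W=cloud(s)
for n,b in dict(sA=(225,262,220,250),sB=(285,320,270,300),sC=(205,242,318,345)).items(): print(n,rect(W,*b,.052,.07))
print('knob',rect(W,440,465,255,285,.068,.085)); print('plate',rect(W,420,485,235,270,.043,.056))
print('bead',rect(W,440,485,205,250,.053,.065)); print('end',rect(W,435,500,185,225,.038,.05)); print('rails',rect(W,400,500,190,320,.012,.022))
print('pum',rect(W,295,340,140,195,.066,.085))
big=cv2.resize(s["color"][180:325,395:505],None,fx=4,fy=4,interpolation=cv2.INTER_CUBIC)
big2=cv2.resize(s["color"][220:345,205:325],None,fx=2.8,fy=2.8,interpolation=cv2.INTER_CUBIC)
o=np.zeros((580,780,3),np.uint8); o[:580,:440]=big; o[:350,444:780]=big2
cv2.imwrite("pics/c1.png",cv2.convertScaleAbs(o,alpha=1.6))
w=W[200:330,400:500]; print(np.round(w[::9,::9,2]*1000))
E
```

```text
sA (202, array([587.8, 324.3]), array([15.5, 43.6]), 20.5, 59.3, 'mean', array([587.5, 324.4,  59.1]))
sB (198, array([497.4, 213.2]), array([43.2, 14.1]), 61.2, 59.5, 'mean', array([497.1, 213. ,  59.5]))
sC (209, array([408.6, 350.2]), array([44.9, 14.2]), 69.0, 59.3, 'mean', array([408.3, 349.4,  59.3]))
knob (83, array([529.3, -51.3]), array([16.4, 16.2]), 87.8, 74.3, 'mean', array([529.2, -51. ,  74.2]))
plate (208, array([560.9, -65. ]), array([43.7, 64.6]), 88.3, 49.6, 'mean', array([571.2, -64. ,  49.6]))
bead (492, array([601., -72.]), array([47. , 70.6]), 64.4, 56.4, 'mean', array([611.5, -76.7,  56.4]))
end (614, array([636.1, -83.8]), array([103. ,  53.9]), 72.8, 44.0, 'mean', array([650.6, -87.5,  43.8]))
rails (2383, array([560.5, -61.9]), array([103.1, 204.4]), 73.1, 17.8, 'mean', array([550.5, -58.2,  17.7]))
pum (801, array([710.3, 190.8]), array([58.4, 57.3]), 83.0, 72.8, 'mean', array([709.1, 191.2,  72.8]))
[[ 2. -1.  1. -1.  3. 43. 46. 45.  5.  0. -5. -0.]
 [ 1. -0. -2. -1. -1. 20. 27. 44. 45. 42. 44. -3.]
 [-1.  0. -2. -1. 13. -1. 55. 58. 58. 21. 38. nan]
 [-3. -1. -1.  1. 18.  8. 56. 59. 55. 18. -2.  0.]
 [ 4.  1.  2.  0. 20. -3. 25. 55.  0. 20. -1. -1.]
 [-2. -2. -1. 20. 19. 41. 51. 51. 14. 17. -0. -2.]
 [-1.  2. -0. 15. 25. 26. 38. 41. 18. -3. -2.  0.]
 [ 2. -0. -3. 20. 18. 21. 74. 24. 25. -2. -0. -1.]
 [-0. -2. 10. 19. 19. 36. 74. 19. 18. -1. -1. -0.]
 [-1.  1. 22.  4.  2. -1. 18. 17. 18. -2. -1. -2.]
 [-1.  3. 18.  2.  0. -3. -2. 18. -1.  1.  1. -1.]
 [-1. -1. 17. -0. -0.  5.  1. 18.  2.  0.  0. -0.]
 [-1.  1.  0. -0. -1.  1.  4. 19.  0. -3. -1.  1.]
 [-1. -2.  1. -1.  1.  1. -2.  0. -1. -1. -1.  0.]
 [-1.  0.  3. -1.  1.  2.  1. -0. -0. -2.  1. -2.]]
```

View pics/c1.png

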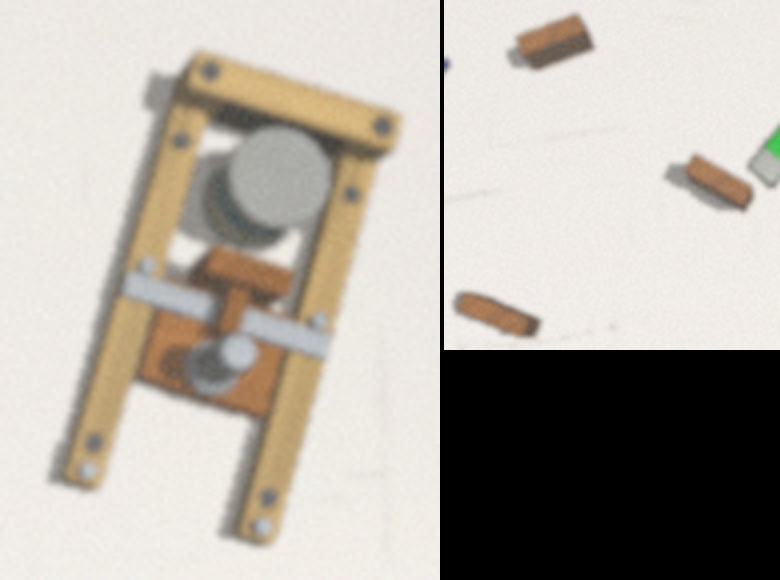

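Picture 3 confirms the layout. The jaw is shut, jig yaw is about -16.9°, and the shim tops read 59 mm. I'll use shims B and C.

```bash
cat >>h.py <<'E'
from scipy.spatial.transform import Rotation as Ro
def plan(o,*T):
    """print shift mm/turn deg in the tool frame for targets (x,y,z mm TCP, yaw deg), tool down"""
    R0=Ro.from_euler('xyz',o["eef_rot"])
    for x,y,z,a in T:
        d=R0.inv().apply(np.array([x,y,z])-o["position"]*1000)
        t=(R0.inv()*Ro.from_euler('xyz',[180,0,a],degrees=True)).as_rotvec(degrees=True)
        print((x,y,z,a),np.round(d,1),np.round(t,1))
E
python3 - <<'E'
from h import *
from station import r
W=cloud(np.load("top0.npz"))
# rails side: fit using rails only pts, and jar lid / end-block front edge in jig frame
th=np.radians(-16.9); ex=np.array([np.cos(th),np.sin(th)]); ey=np.array([-ex[1],ex[0]])
w=W[180:330,395:505].reshape(-1,3); o=np.array([575.8,-66.6])
J=np.c_[(w[:,:2]*1000-o)@ex,(w[:,:2]*1000-o)@ey,w[:,2]*1000]
def rng(m,n): q=J[m]; print(n,len(q),np.round(np.percentile(q,[2,50,98],axis=0),1).tolist())
z=J[:,2]
rng((z>68)&(z<80),'knob'); rng((z>53)&(z<61)&(J[:,0]>0),'lid'); rng((z>41)&(z<49)&(J[:,0]>60),'end')
rng((z>46)&(z<54)&(J[:,0]<12)&(J[:,0]>-20)&(abs(J[:,1])<25),'plate')
for a in(1,-1): rng((z>14)&(z<22)&(a*J[:,1]>28),'rail')
plan(r.get_obs(),(450,350,200,73.1),(529,-51,120,73.1),(529,-51,49,73.1))
E
```

```text
knob 83 [[-56.6, -6.4, 70.4], [-49.1, 1.1, 74.3], [-41.2, 9.0, 77.1]]
lid 486 [[16.9, -20.9, 53.2], [37.4, 0.7, 56.5], [59.0, 21.8, 59.6]]
end 552 [[68.2, -46.4, 41.2], [78.2, 2.0, 44.2], [88.6, 49.7, 47.6]]
plate 172 [[-12.6, -18.1, 46.4], [-6.1, 1.1, 49.6], [1.2, 20.6, 53.3]]
rail 898 [[-115.0, 29.6, 14.5], [-32.8, 41.8, 17.8], [67.6, 50.5, 21.6]]
rail 905 [[-114.9, -50.6, 14.4], [-33.5, -41.1, 17.7], [68.1, -29.5, 21.3]]
(450, 350, 200, 73.1) [-172.   346.8   38.7] [0.  0.1 2.2]
(529, -51, 120, 73.1) [-539.9  524.7  119.3] [0.  0.1 2.2]
(529, -51, 49, 73.1) [-539.8  524.7  190.3] [0.  0.1 2.2]
```

Emit:
{"method": "move_arm", "body": {"targets": [[-172, 347, 39, 0, 0, 2.2, 0], [-172, 347, 39, 0, 0, 2.2, 0], [-172, 347, 39, 0, 0, 2.2, 0], [-172, 347, 39, 0, 0, 2.2, 0], [-172, 347, 39, 0, 0, 2.2, 0], [-172, 347, 39, 0, 0, 2.2, 0], [-172, 347, 39, 0, 0, 2.2, 0], [-172, 347, 39, 0, 0, 2.2, 0]]}}

```text
clock: 0.9
position: [0.4523, 0.3469, 0.1992]
eef_rot: [3.141, 0.003, 1.274]
ft_force: [-0.1, 0.9, -0.0]
width: 0.0852
```

```bash
python3 -c "
from h import *
from station import r
plan(r.get_obs(),(529,-51,120,73.1),(529,-51,49,73.1))"
```

```text
(529, -51, 120, 73.1) [-357.9  189.7   80.3] [ 0.   0.2 -0.1]
(529, -51, 49, 73.1) [-357.7  189.6  151.3] [ 0.   0.2 -0.1]
```

Emit:
{"method": "move_arm", "body": {"targets": [[-358, 190, 80, 0, 0, 0, 0], [-358, 190, 80, 0, 0, 0, 0], [-358, 190, 80, 0, 0, 0, 0], [-358, 190, 80, 0, 0, 0, 0], [-358, 190, 80, 0, 0, 0, 0], [-358, 190, 80, 0, 0, 0, 0], [-358, 190, 80, 0, 0, 0, 0], [-358, 190, 80, 0, 0, 0, 0], [-358, 190, 80, 0, 0, 0, 0], [-358, 190, 80, 0, 0, 0, 0], [-358, 190, 80, 0, 0, 0, 0]]}}

```text
clock: 2.0
position: [0.529, -0.0507, 0.1199]
eef_rot: [-3.141, 0.003, 1.274]
ft_force: [-0.8, 1.1, 0.0]
width: 0.0854
```

```bash
python3 -c "
from h import *
from station import r
plan(r.get_obs(),(529.5,-50.5,120,73.1),(529.5,-50.5,49,73.1))"
```

```text
(529.5, -50.5, 120, 73.1) [ 0.3  0.4 -0.1] [-0.   0.2 -0.1]
(529.5, -50.5, 49, 73.1) [ 0.5  0.4 70.9] [-0.   0.2 -0.1]
```

Emit:
{"method": "move_arm", "body": {"targets": [[0, 0, 35, 0, 0, 0, 0], [0, 0, 71, 0, 0, 0, 0], [0, 0, 71, 0, 0, 0, 0], [0, 0, 71, 0, 0, 0, 1], [0, 0, 71, 0, 0, 0, 1], [0, 0, 71, 0, 0, 0, 1], [0, 0, 71, 0, 0, 0, 1], [0, 0, 71, 0, 0, 0, 1], [0, 0, 71, 0, 0, 0, 1], [0, 0, 71, 0, 0, 0, 1]], "force": 60}}

```text
clock: 3.0
position: [0.5295, -0.052, 0.0502]
eef_rot: [3.14, 0.003, 1.273]
ft_force: [-2.3, -2.0, 7.5]
width: 0.0162
```

Emit:
{"method": "move_arm", "body": {"targets": [[0, -10, 0, 0, 0, 0, 1], [0, -20, 0, 0, 0, 0, 1], [0, -30, 0, 0, 0, 0, 1], [0, -40, 0, 0, 0, 0, 1], [0, -48, 0, 0, 0, 0, 1], [0, -48, 0, 0, 0, 0, 1], [0, -48, 0, 0, 0, 0, 1]]}}

```text
clock: 3.7
position: [0.4829, -0.038, 0.0503]
eef_rot: [3.141, 0.003, 1.273]
ft_force: [-2.7, -4.2, 3.2]
width: 0.0163
```

Emit:
{"method": "move_arm", "body": {"targets": [[0, -48, 0, 0, 0, 0, 0], [0, -48, 0, 0, 0, 0, 0], [0, -48, 0, 0, 0, 0, 0], [0, -48, 0, 0, 0, 0, 0], [0, -48, -40, 0, 0, 0, 0], [0, -48, -80, 0, 0, 0, 0], [0, -48, -80, 0, 0, 0, 0]]}}

```text
clock: 4.4
position: [0.4417, -0.0238, 0.1357]
eef_rot: [3.132, -0.001, 1.272]
ft_force: [0.7, 0.5, 0.5]
width: 0.0856
```

```bash
python3 - <<'E'
from h import *
from station import r
o=r.get_obs(); s=r.snapshot("top"); np.savez("top1.npz",**s); W=cloud(s)
th=np.radians(-16.9); ex=np.array([np.cos(th),np.sin(th)]); ey=np.array([-ex[1],ex[0]])
w=W[180:330,395:505].reshape(-1,3); J=np.c_[(w[:,:2]*1000-[576.6,-65.8])@ex,(w[:,:2]*1000-[576.6,-65.8])@ey,w[:,2]*1000];z=J[:,2]
q=J[(z>46)&(z<53)&(abs(J[:,0]+50)<22)&(abs(J[:,1])<25)]; print(len(q),np.percentile(q,[2,50,98],axis=0) if len(q) else 0)
plan(o,(497.4,213.2,120,61.2),(497.4,213.2,36,61.2))
E
```

```text
145 [[-62.20322818 -18.6627507   46.5496865 ]
 [-55.00101091   0.64080356  49.67576081]
 [-48.79271333  17.8336074   52.12198348]]
(497.4, 213.2, 120, 61.2) [242.9 -16.7  15.8] [ 0.5 -0.1 11.7]
(497.4, 213.2, 36, 61.2) [242.8 -17.5  99.8] [ 0.5 -0.1 11.7]
```

My last rows shifted another -48 mm, because offsets restart with each call. It did no harm: the jaw face is at about -49 mm, fully open.

Emit:
{"method": "move_arm", "body": {"targets": [[243, -17, 16, 0, 0, 11.7, 0], [243, -17, 16, 0, 0, 11.7, 0], [243, -17, 16, 0, 0, 11.7, 0], [243, -17, 16, 0, 0, 11.7, 0], [243, -17, 16, 0, 0, 11.7, 0], [243, -17, 16, 0, 0, 11.7, 0], [243, -17, 16, 0, 0, 11.7, 0], [243, -17, 16, 0, 0, 11.7, 0]]}}

```text
clock: 5.25
position: [0.4958, 0.2123, 0.1164]
eef_rot: [3.135, 0.0, 1.067]
ft_force: [-1.0, -0.9, 0.1]
width: 0.0853
```

```bash
python3 -c "
from h import *
from station import r
plan(r.get_obs(),(497.4,213.2,36,61.2))"
```

```text
(497.4, 213.2, 36, 61.2) [ 1.5  0.5 80.4] [ 0.4  0.  -0.1]
```

Emit:
{"method": "move_arm", "body": {"targets": [[1.5, 0.5, 40, 0.4, 0, 0, 0], [1.5, 0.5, 80, 0.4, 0, 0, 0], [1.5, 0.5, 80, 0.4, 0, 0, 0], [1.5, 0.5, 80, 0.4, 0, 0, 1], [1.5, 0.5, 80, 0.4, 0, 0, 1], [1.5, 0.5, 80, 0.4, 0, 0, 1], [1.5, 0.5, 80, 0.4, 0, 0, 1], [1.5, 0.5, 80, 0.4, 0, 0, 1], [1.5, 0.5, 80, 0.4, 0, 0, 1]], "force": 30}}

```text
clock: 6.15
position: [0.499, 0.2137, 0.0388]
eef_rot: [3.14, -0.003, 1.067]
ft_force: [-0.8, -1.0, 8.8]
width: 0.043
```

```bash
python3 - <<'E'
from h import *
from station import r
o=r.get_obs(); print(o["position"],o["width"])
th=np.radians(-16.9); ex=np.array([np.cos(th),np.sin(th)])
for x in(0,-25): # jig x of shim centres
  p=np.array([576.6,-65.8])+x*ex; print(x,p.round(1)); plan(o,(*p,150,73.1),(*p,o["position"][2]*1000+1,73.1))
E
```

```text
[0.49896506 0.21365244 0.0388288 ] 0.04304621679169856
0 [576.6 -65.8]
(np.float64(576.6), np.float64(-65.8), 150, 73.1) [-206.8  203.1 -111.6] [  0.1  -0.2 -12. ]
(np.float64(576.6), np.float64(-65.8), np.float64(39.828796186161355), 73.1) [-207.2  203.    -1.4] [  0.1  -0.2 -12. ]
-25 [552.7 -58.5]
(np.float64(552.6796603985598), np.float64(-58.532445160043686), 150, 73.1) [-212.   178.7 -111.6] [  0.1  -0.2 -12. ]
(np.float64(552.6796603985598), np.float64(-58.532445160043686), np.float64(39.828796186161355), 73.1) [-212.4  178.5   -1.4] [  0.1  -0.2 -12. ]
```

Emit:
{"method": "move_arm", "body": {"targets": [[0, 0, -50, 0, 0, 0, 1], [-10, 10, -100, 0, 0, -4, 1], [-207, 203, -112, 0, 0, -12, 1], [-207, 203, -112, 0, 0, -12, 1], [-207, 203, -112, 0, 0, -12, 1], [-207, 203, -112, 0, 0, -12, 1], [-207, 203, -112, 0, 0, -12, 1], [-207, 203, -112, 0, 0, -12, 1], [-207, 203, -112, 0, 0, -12, 1], [-207, 203, -112, 0, 0, -12, 1], [-207, 203, -112, 0, 0, -12, 1]]}}

```text
clock: 7.25
position: [0.5764, -0.0641, 0.1508]
eef_rot: [3.14, -0.004, 1.278]
ft_force: [0.2, -0.0, -0.9]
width: 0.0435
```

```bash
python3 - <<'E'
from h import *
from station import r
o=r.get_obs(); print(o["width"]); plan(o,(576.6,-65.8,60,73.1),(576.6,-65.8,40,73.1))
s=r.snapshot("side"); cv2.imwrite("pics/s1.png",cv2.resize(s["color"][60:280,230:480],None,fx=3,fy=2.7)[:600])
E
```

```text
0.043525619334156496
(576.6, -65.8, 60, 73.1) [-2.   0.5 90.8] [ 0.1 -0.2  0.1]
(576.6, -65.8, 40, 73.1) [ -2.    0.4 110.8] [ 0.1 -0.2  0.1]
```

View pics/s1.png

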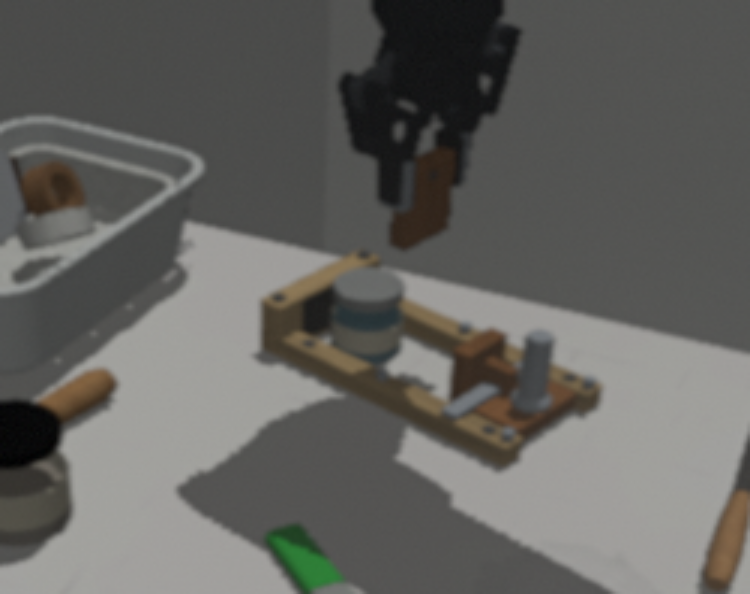

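Picture 4: shim 1 hangs upright between the pads over the open gap, and the jaw is fully open. Lowering it now.

Emit:
{"method": "move_arm", "body": {"targets": [[-2, 0.5, 40, 0, 0, 0, 1], [-2, 0.5, 75, 0, 0, 0, 1], [-2, 0.5, 95, 0, 0, 0, 1], [-2, 0.5, 105, 0, 0, 0, 1], [-2, 0.5, 111, 0, 0, 0, 1], [-2, 0.5, 111.5, 0, 0, 0, 1], [-2, 0.5, 111.5, 0, 0, 0, 0], [-2, 0.5, 111.5, 0, 0, 0, 0], [-2, 0.5, 111.5, 0, 0, 0, 0], [-2, 0.5, 60, 0, 0, 0, 0], [-2, 0.5, 0, 0, 0, 0, 0], [-2, 0.5, 0, 0, 0, 0, 0]]}}

```text
clock: 8.5
position: [0.5794, -0.0667, 0.1572]
eef_rot: [3.13, -0.006, 1.278]
ft_force: [1.1, 0.1, -0.1]
width: 0.0855
```

```bash
python3 - <<'E'
from h import *
from station import r
o=r.get_obs(); plan(o,(450,250,150,71),(408.5,350,100,69),(408.5,350,36,69))
s=r.snapshot("side"); cv2.imwrite("pics/s2.png",cv2.resize(s["color"][140:250,300:450],None,fx=5,fy=5)[:600])
E
```

```text
(450, 250, 150, 71) [ 265.9 -215.3    6.6] [ 0.6 -0.4  2.2]
(408.5, 350, 100, 69) [ 349.4 -284.5   56.3] [ 0.6 -0.4  4.2]
(408.5, 350, 36, 69) [ 348.9 -285.2  120.3] [ 0.6 -0.4  4.2]
```

View pics/s2.png

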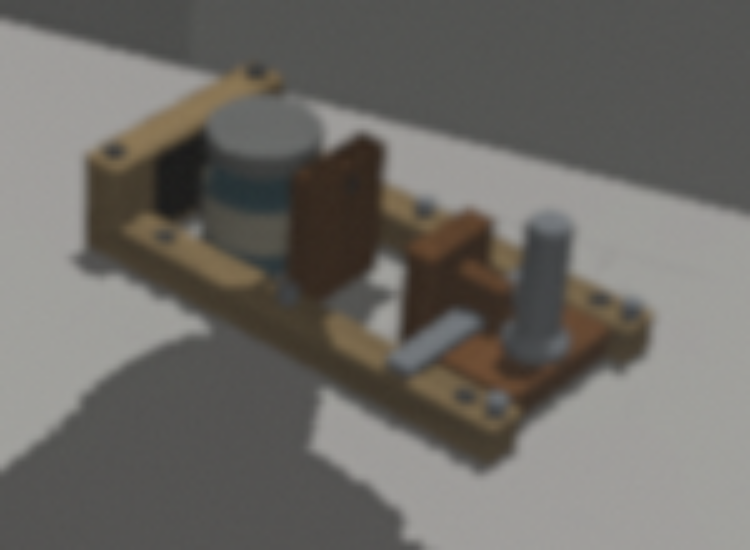

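Picture 5: shim 1 stands upright at about (335,220) in the crop, between the jar and the jaw. Next is shim C.

Emit:
{"method": "move_arm", "body": {"targets": [[349, -284, 30, 0.5, -0.4, 4, 0], [349, -284, 30, 0.5, -0.4, 4, 0], [349, -284, 30, 0.5, -0.4, 4, 0], [349, -284, 30, 0.5, -0.4, 4, 0], [349, -284, 30, 0.5, -0.4, 4, 0], [349, -284, 30, 0.5, -0.4, 4, 0], [349, -284, 30, 0.5, -0.4, 4, 0], [349, -284, 30, 0.5, -0.4, 4, 0], [349, -284, 30, 0.5, -0.4, 4, 0], [349, -284, 30, 0.5, -0.4, 4, 0], [349, -284, 30, 0.5, -0.4, 4, 0], [349, -284, 30, 0.5, -0.4, 4, 0]]}}

```text
clock: 9.75
position: [0.4089, 0.3482, 0.1256]
eef_rot: [3.14, 0.001, 1.207]
ft_force: [-0.1, -0.9, 0.1]
width: 0.0852
```

```bash
python3 -c "
from h import *
from station import r
plan(r.get_obs(),(408.5,350,36,69))"
```

```text
(408.5, 350, 36, 69) [ 1.6 -1.2 89.6] [0.1 0.1 0.1]
```

Emit:
{"method": "move_arm", "body": {"targets": [[1.6, -1.2, 40, 0, 0, 0, 0], [1.6, -1.2, 80, 0, 0, 0, 0], [1.6, -1.2, 89, 0, 0, 0, 0], [1.6, -1.2, 89, 0, 0, 0, 0], [1.6, -1.2, 89, 0, 0, 0, 1], [1.6, -1.2, 89, 0, 0, 0, 1], [1.6, -1.2, 89, 0, 0, 0, 1], [1.6, -1.2, 89, 0, 0, 0, 1], [1.6, -1.2, 89, 0, 0, 0, 1], [1.6, -1.2, 89, 0, 0, 0, 1]], "force": 30}}

```text
clock: 10.75
position: [0.4094, 0.3508, 0.0384]
eef_rot: [3.138, -0.002, 1.207]
ft_force: [-1.4, -1.4, 6.3]
width: 0.0437
```

```bash
python3 -c "
from h import *
from station import r
o=r.get_obs();print(o['position'],o['width'])
plan(o,(552.7,-58.5,150,73.1))"
```

```text
[0.40942818 0.35076519 0.0384064 ] 0.043683674517409135
(552.7, -58.5, 150, 73.1) [-331.3  279.9 -111.3] [ 0.2 -0.1 -4. ]
```

Emit:
{"method": "move_arm", "body": {"targets": [[0, 0, -50, 0, 0, 0, 1], [0, 0, -100, 0, 0, 0, 1], [-331, 280, -111, 0, 0, -4, 1], [-331, 280, -111, 0, 0, -4, 1], [-331, 280, -111, 0, 0, -4, 1], [-331, 280, -111, 0, 0, -4, 1], [-331, 280, -111, 0, 0, -4, 1], [-331, 280, -111, 0, 0, -4, 1], [-331, 280, -111, 0, 0, -4, 1], [-331, 280, -111, 0, 0, -4, 1], [-331, 280, -111, 0, 0, -4, 1], [-331, 280, -111, 0, 0, -4, 1]]}}

```text
clock: 11.95
position: [0.5536, -0.065, 0.1509]
eef_rot: [3.135, 0.001, 1.268]
ft_force: [-0.1, -0.0, -0.3]
width: 0.0434
```

Emit:
{"method": "move_arm", "body": {"targets": [[0, 0, 0, 0, 0, 0, 1], [0, 0, 0, 0, 0, 0, 1]]}}

```text
clock: 12.15
position: [0.5536, -0.0647, 0.1513]
eef_rot: [3.135, 0.0, 1.268]
ft_force: [0.6, 0.7, -0.3]
width: 0.0434
```

```bash
python3 -c "
from h import *
from station import r
o=r.get_obs();print(o['position'],o['width'])
plan(o,(552.7,-58.5,39.5,73.1))"
```

```text
[ 0.55362309 -0.06470448  0.15126615] 0.043408038410984125
(552.7, -58.5, 39.5, 73.1) [  5.7  -3.5 111.7] [ 0.4  0.  -0.4]
```

Emit:
{"method": "move_arm", "body": {"targets": [[5.7, -3.5, 20, 0.4, 0, -0.4, 1], [5.7, -3.5, 40, 0.4, 0, -0.4, 1], [5.7, -3.5, 50, 0.4, 0, -0.4, 1], [5.7, -3.5, 50, 0.4, 0, -0.4, 1]]}}

```text
clock: 12.55
position: [0.5512, -0.0571, 0.1]
eef_rot: [-3.139, 0.001, 1.277]
ft_force: [1.1, -0.0, -0.8]
width: 0.0434
```

```bash
python3 -c "
from h import *
from station import r
o=r.get_obs();print(o['position'],o['width'])
plan(o,(552.7,-58.5,39.5,73.1))"
```

```text
[ 0.55122799 -0.05714751  0.10000164] 0.04338119888075878
(552.7, -58.5, 39.5, 73.1) [-0.8  2.  60.5] [-0.2  0.   0.1]
```

Emit:
{"method": "move_arm", "body": {"targets": [[-1, 1.5, 30, -0.2, 0, 0, 1], [-1, 1.5, 45, -0.2, 0, 0, 1], [-1, 1.5, 55, -0.2, 0, 0, 1], [-1, 1.5, 60, -0.2, 0, 0, 1], [-1, 1.5, 61, -0.2, 0, 0, 1], [-1, 1.5, 61, -0.2, 0, 0, 0], [-1, 1.5, 61, -0.2, 0, 0, 0], [-1, 1.5, 61, -0.2, 0, 0, 0], [-1, 1.5, 61, -0.2, 0, 0, 0], [-1, 1.5, 20, -0.2, 0, 0, 0], [-1, 1.5, -20, -0.2, 0, 0, 0], [-1, 1.5, -20, -0.2, 0, 0, 0]]}}

```text
clock: 13.75
position: [0.5559, -0.0592, 0.1258]
eef_rot: [3.132, -0.002, 1.276]
ft_force: [-0.1, -0.3, -0.9]
width: 0.0857
```

```bash
python3 - <<'E'
from h import *
from station import r
o=r.get_obs(); 
s=r.snapshot("side"); cv2.imwrite("pics/s3.png",cv2.resize(s["color"][140:250,300:450],None,fx=5,fy=5)[:600])
W=cloud(s); P=W[140:250,300:450].reshape(-1,3)*1000
k=P[(P[:,2]>66)&(P[:,2]<82)&(P[:,0]<510)&(P[:,0]>460)&(abs(P[:,1]+38)<20)]; print('knob',len(k),k.mean(0))
th=np.radians(-16.9); ex=np.array([np.cos(th),np.sin(th)])
p=np.array([576.6,-65.8])-99.5*ex; print(p)
plan(o,(*p,120,73.1),(*p,49,73.1))
E
```

```text
knob 74 [482.79585408 -33.80814926  71.82108773]
[481.39704839 -36.87513174]
(np.float64(481.39704838626807), np.float64(-36.87513173697388), 120, 73.1) [ -0.3 -77.9   5.1] [ 0.6 -0.1  0. ]
(np.float64(481.39704838626807), np.float64(-36.87513173697388), 49, 73.1) [ -0.4 -78.5  76.1] [ 0.6 -0.1  0. ]
```

View pics/s3.png

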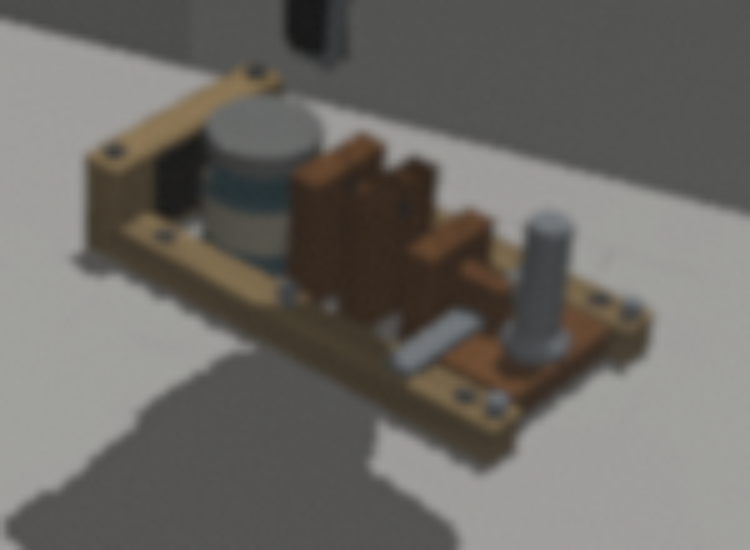

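Picture 6: both shims stand upright between jar and jaw, at (335,215) and (390,245). Next I grip the knob.

Emit:
{"method": "move_arm", "body": {"targets": [[0, -40, 0, 0.6, 0, 0, 0], [0, -78, 5, 0.6, 0, 0, 0], [0, -78, 5, 0.6, 0, 0, 0], [0, -78, 5, 0.6, 0, 0, 0], [0, -78, 40, 0.6, 0, 0, 0], [0, -78, 76, 0.6, 0, 0, 0], [0, -78, 76, 0.6, 0, 0, 0], [0, -78, 76, 0.6, 0, 0, 0]]}}

```text
clock: 14.6
position: [0.4808, -0.0368, 0.0469]
eef_rot: [-3.137, -0.0, 1.276]
ft_force: [0.7, 0.9, 0.5]
width: 0.0854
```

Emit:
{"method": "move_arm", "body": {"targets": [[0, 0, 0, 0, 0, 0, 1], [0, 0, 0, 0, 0, 0, 1], [0, 0, 0, 0, 0, 0, 1], [0, 0, 0, 0, 0, 0, 1], [0, 0, 0, 0, 0, 0, 1], [0, 0, 0, 0, 0, 0, 1], [0, 0, 0, 0, 0, 0, 1]], "force": 60}}

```text
clock: 15.3
position: [0.4811, -0.0375, 0.0476]
eef_rot: [-3.138, 0.0, 1.276]
ft_force: [-2.4, -1.8, 7.0]
width: 0.0163
```

```bash
python3 - <<'E'
from h import *
from station import r
o=r.get_obs(); print(o["position"],o["width"],o["ft_force"])
th=np.radians(-16.9); ex=np.array([np.cos(th),np.sin(th)])
print("jaw est",-(o["position"][:2]*1000-[576.6,-65.8])@ex-50)
plan(o,(o["position"][0]*1000+20*ex[0],o["position"][1]*1000+20*ex[1],o["position"][2]*1000,73.1))
E
```

```text
[ 0.4811374  -0.0375245   0.04758619] 0.016258027452086293 [-2.41241525 -1.81406733  6.95950198]
jaw est 49.559661797550945
(np.float64(500.27367319877465), np.float64(-43.338540689713135), np.float64(47.586194907636006), 73.1) [ 0.  20.  -0.1] [-0.2  0.  -0. ]
```

Emit:
{"method": "move_arm", "body": {"targets": [[0, 3, 0, 0, 0, 0, 1], [0, 6, 0, 0, 0, 0, 1], [0, 9, 0, 0, 0, 0, 1], [0, 12, 0, 0, 0, 0, 1], [0, 15, 0, 0, 0, 0, 1], [0, 18, 0, 0, 0, 0, 1], [0, 21, 0, 0, 0, 0, 1], [0, 24, 0, 0, 0, 0, 1], [0, 27, 0, 0, 0, 0, 1], [0, 30, 0, 0, 0, 0, 1], [0, 32, 0, 0, 0, 0, 1], [0, 32, 0, 0, 0, 0, 1]]}}

```text
clock: 16.5
position: [0.5124, -0.0469, 0.0476]
eef_rot: [-3.139, -0.0, 1.276]
ft_force: [0.1, 1.5, 3.5]
width: 0.0163
```

```bash
python3 - <<'E'
from h import *
from station import r
o=r.get_obs(); print(o["position"],o["width"],o["ft_force"])
th=np.radians(-16.9); ex=np.array([np.cos(th),np.sin(th)])
print("jaw est",-(o["position"][:2]*1000-[576.6,-65.8])@ex-50, "F along",o["ft_force"][:2]@ex)
s=r.snapshot("side"); cv2.imwrite("pics/s4.png",cv2.resize(s["color"][140:250,300:450],None,fx=5,fy=5)[:600])
E
```

```text
[ 0.5124244  -0.04686461  0.04761078] 0.01632492352260461 [0.05036296 1.46876976 3.51038841]
jaw est 16.908647307427472 F along -0.3787866259545661
```

View pics/s4.png

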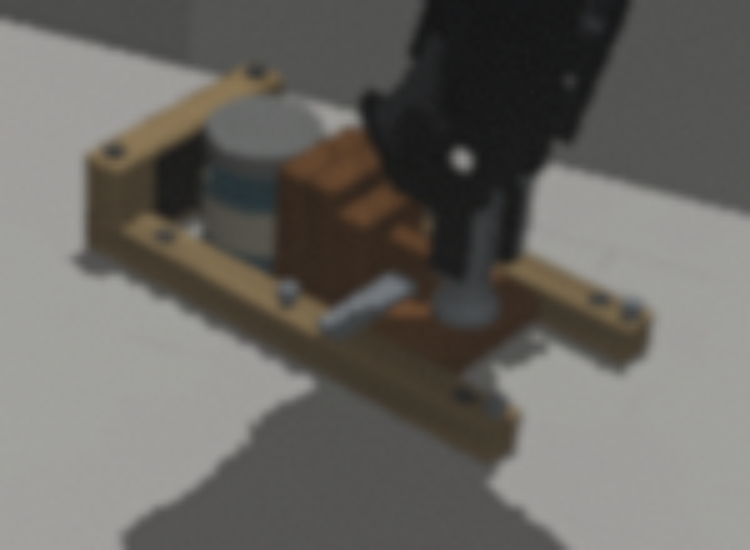

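Picture 7: the jaw, both shims and the jar are closing up squarely at about jaw 17 mm. Creeping from here.

Emit:
{"method": "move_arm", "body": {"targets": [[0, 1, 0, 0, 0, 0, 1], [0, 2, 0, 0, 0, 0, 1], [0, 3, 0, 0, 0, 0, 1], [0, 4, 0, 0, 0, 0, 1], [0, 5, 0, 0, 0, 0, 1], [0, 6, 0, 0, 0, 0, 1], [0, 6, 0, 0, 0, 0, 1]]}}

```text
clock: 17.25
position: [0.518, -0.0486, 0.0476]
eef_rot: [-3.138, -0.0, 1.276]
ft_force: [-2.5, 1.6, 5.9]
width: 0.0161
```

Emit:
{"method": "move_arm", "body": {"targets": [[0, 0.7, 0, 0, 0, 0, 1], [0, 1.4, 0, 0, 0, 0, 1], [0, 2, 0, 0, 0, 0, 1], [0, 2, 0, 0, 0, 0, 1]]}}

```text
clock: 17.65
position: [0.5198, -0.0491, 0.0476]
eef_rot: [-3.138, -0.0, 1.276]
ft_force: [-2.7, 0.1, 6.3]
width: 0.0166
```

Emit:
{"method": "move_arm", "body": {"targets": [[0, 0.5, 0, 0, 0, 0, 1], [0, 1, 0, 0, 0, 0, 1], [0, 1, 0, 0, 0, 0, 1]]}}

```text
clock: 17.95
position: [0.5205, -0.0493, 0.0476]
eef_rot: [-3.137, -0.0, 1.276]
ft_force: [-3.0, 0.5, 5.4]
width: 0.0162
```

Emit:
{"method": "move_arm", "body": {"targets": [[0, 0.5, 0, 0, 0, 0, 1], [0, 1, 0, 0, 0, 0, 1], [0, 1, 0, 0, 0, 0, 1]]}}

```text
clock: 18.25
position: [0.5213, -0.0495, 0.0476]
eef_rot: [-3.137, -0.0, 1.276]
ft_force: [-3.5, 0.4, 6.1]
width: 0.0164
```

Emit:
{"method": "move_arm", "body": {"targets": [[0, 0.5, 0, 0, 0, 0, 1], [0, 1, 0, 0, 0, 0, 1], [0, 1, 0, 0, 0, 0, 1]]}}

```text
clock: 18.55
position: [0.5218, -0.0497, 0.0476]
eef_rot: [-3.136, -0.0, 1.276]
ft_force: [-4.3, 1.1, 6.2]
width: 0.0162
```

Emit:
{"method": "move_arm", "body": {"targets": [[0, 0.7, 0, 0, 0, 0, 1], [0, 1.3, 0, 0, 0, 0, 1], [0, 1.3, 0, 0, 0, 0, 1]]}}

```text
clock: 18.85
position: [0.5219, -0.0497, 0.0476]
eef_rot: [-3.133, -0.0, 1.276]
ft_force: [-7.9, 0.5, 11.1]
width: 0.0161
```

Emit:
{"method": "move_arm", "body": {"targets": [[0, 1.7, 0, 0, 0, 0, 1], [0, 2.0, 0, 0, 0, 0, 1], [0, 2.0, 0, 0, 0, 0, 1], [0, 2.0, 0, 0, 0, 0, 1]]}}

```text
clock: 19.25
position: [0.522, -0.0497, 0.0476]
eef_rot: [-3.129, -0.001, 1.276]
ft_force: [-11.8, 3.4, 15.1]
width: 0.0164
```

```bash
python3 - <<'E'
from h import *
from station import r
th=np.radians(-16.9); ex=np.array([np.cos(th),np.sin(th)])
for i in range(12):
    s=r.snapshot("side"); o=r.get_obs()
    if i%3==2: print(o["clock"],"jaw",-(o["position"][:2]*1000-[576.6,-65.8])@ex-50,"F",o["ft_force"][:2]@ex,o["ft_force"][2],o["width"])
cv2.imwrite("pics/s5.png",cv2.resize(s["color"][140:250,300:450],None,fx=5,fy=5)[:600])
E
```

```text
19.4 jaw 6.950199846159258 F -12.450377569820505 14.224399834312205 0.01639720658868456
19.55 jaw 6.90774008472502 F -12.712964038273482 15.335513313784968 0.016256466287779603
19.7 jaw 6.962358195350426 F -12.495989742049122 14.580225280239858 0.01659586163849934
19.85 jaw 6.913782133176227 F -12.227124898760042 15.646873683883076 0.016274099365058897
```

View pics/s5.png

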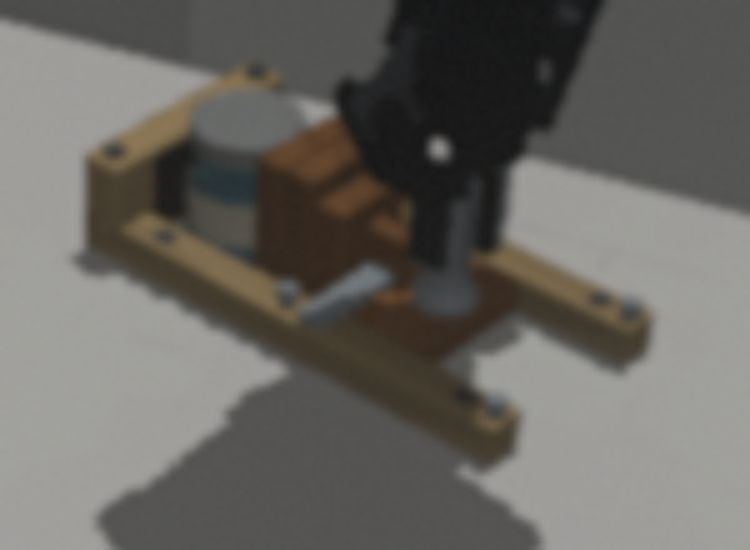

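Picture 8: the jar sits against the end block with shim, shim and jaw tight behind it and everything upright. The force is steady at about 12.4 N, including about 2 N of jaw friction. Handing in.

```bash
python3 -c "
from station import r
print(r.job_done()); o=r.get_obs(); print(o['clock'],o['ft_force'])"
```

```text
the job is handed in; nothing more can be done
None
the job is handed in; nothing more can be done
```

I handed the job in with the gripper still holding the jaw tight on the jar. No verdict was reported.

- **What I did:** I slid the jaw fully open, to about 49 mm. The jar in the jig is the 48 mm bead jar. One shim would leave it loose, so I stood two upright in the gap. I then slid the jaw shut until it came up firm.
- **Last checks:** The jaw stopped firm at about 7 mm short of its stop, against 8 mm expected from the sizes. The 1 mm difference is within the 2 mm camera calibration. The wrist force along the push held steady at about 12.4 N over 0.6 s, which leaves roughly 10 N on the jar after the 2 N of jaw friction. The last picture shows the jar and both shims upright. I did not touch the other jar.
- **Off-nominal:** Just after opening the jaw, one retreat move went 48 mm further back than I intended, with no visible effect. While pushing, an upward force of about 15 N also built up at the wrist, with a tilt of about 0.7°. It stayed steady, so I left it.

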